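# Pin the coaster pack onto its caddy

## Robot

A 6-joint arm with a two-finger parallel gripper is mounted at the origin on a cart in front of the work surface, level with it; the furniture and walls round the work are solid. World frame = base frame: x ahead of the robot, y to its left, z up, the work surface at z = 0. Lengths are in mm, angles in rad, forces in N, time in s.
With the tool pointing down it reaches from about 350 to 775 mm from the base axis. Payload 7.3 kg.
Tool frame: the origin (TCP) lies at the very end of the fingers, on their centre line; the grasp point (between the pads) lies 19 mm behind it; z points along the fingers, y is the line along which they close (so a half turn about z gives the same grasp; the last joint's range is limited). The gripper opens to 92 mm and grips with 3 to 60 N. Pads are 19 mm wide; open, the fingers measure 130 mm over their backs; the gripper's body (75 mm by 190 mm) begins 47 mm behind the grasp point.
Start: joints at [1.198, 0.342, 1.524, -0, 1.275, -0.146], TCP at [118.035, 511.579, 226.741] pointing down, gripper open.
Joint ranges: [-2.53, 2.53], [-0.77, 2.02], [0.04, 2.7], [-1, 4.14], [0.28, 2.66], [-3.11, 3.11]. Speed limits (rad/s): [2.57, 2.57, 3.14, 3.14, 3.14, 3.14].

## Interface

Orientations are given as [roll, pitch, yaw] about the fixed x, y, z axes, in that order (R = Rz(yaw) Ry(pitch) Rx(roll)).
In Python, from plant import get_obs, vision, workorder gives the robot as it stands.
- The arm moves only by the shell command python3 -m pendant 'ROWS' [OPENING]. ROWS is a JSON object of lists of equal length, an entry for each row: "dp": the shift along the tool's x, y, z in m, a list of three; "rotation": the turn, a rotation vector about the tool's x, y, z in rad, a list of three. A call has 1 to 8 rows; each row is the pose to reach, as a shift and turn from the pose commanded when the call began, along the tool's axes at that moment; what a row does not reach only later rows make up. A row lasts 1/8 s, in which the tool goes at most 62.5 mm and 10.7 degrees, less where a joint would pass 70% of its speed; a pose out of reach is approached as far as the arm can. A call with a gripper value outside its range is refused whole. OPENING is the finger opening in m, from 0 to 0.0918, set as the call begins (- or left out, the last holds). The fingers move at their own pace and stop on an object; the grip force is fixed at half the most. Time passes only in rows, so rows that repeat a pose let the fingers close. It gives the time, the measured TCP pose, the force, the opening and the grip force at its end, in the units of the state.
- get_obs(): the state, without advancing time (a new reading comes with each control period).
- vision.capture(name): name is "scene" or "top" or "wrist"; returns a dict with "pixels" (420x560x3 uint8, red, green, blue), "vfov" (degrees; the focal length in pixels is half the picture's height over the tangent of half this angle, whatever the lens; pixels are square), "cx", "cy" (the principal point, pixels), "dist" ([k1, k2, p1, p2, k3] as OpenCV has them; the pictures are not rectified), "pose" (4x4, takes a point from camera to world coordinates); the wrist camera has in their place "T_tool_cam" (4x4, takes a point from camera to tool coordinates, whose origin is the TCP and whose axes are the flange's). Camera axes: x right, y up, looking along -z (the intrinsics and any distortion apply to the point x, -y, -z); pixel columns grow to the right and rows downward; lengths in mm; the calibration is good to about 2 mm. A picture is of the moment at which its call begins: read the wrist's pose just before it. There is no depth.
- workorder.close_job(): hands the job in; it is judged then, once.
The state is a dict: "time": time; "joint_positions": joint angles; "dq": joint speeds; "tau": joint torques, N m; "tool_pos": TCP position; "tcp_rot": TCP orientation; "contact_force": force on the tool from outside, world axes, zero at the start; "moment": the same for the moment, N m; "grip_width": finger opening in mm; "finger_force": force on a finger pad.
Only numpy, scipy, OpenCV 4.12 (cv2) and the standard library are available. Lean on these libraries where they do the work, as an engineer would, in place of code of your own. Each camera call takes 0.05 s, during which the arm holds its last target. There are 200 camera calls.

## Task

Square up the three stacked coasters on the caddy so that their holes line up. Then lift the wooden-handled post out of its rest, pass it straight down through all three coasters and the slot in the base, feel along the slot toward the brass-studded end for the hidden sprung socket, and push the post gently fully home until its collar sits on the top coaster. Let go, and leave the other things on the worktop where they are.

Things in the scene. Friction and masses are not known exactly. Their poses are not given: they have to be found in the camera images.
- base: Fixed wooden caddy base, 136 (its x) x 70 (its y) x 24 high. Origin: centre of underside; z up. A slot 48 long (along x) x 16 wide goes through the middle of its 6 thick top board, under the coasters. Two small brass studs on top mark its -x end.
- slot_mid (a point): Middle of the slot, on the base's top face. Under the slot a brass socket plate, its top 7 lower, closes the slot; it has one square hole (15 x 15, 1 chamfer), centred on the slot's centre line, 8 to 16 from the slot's middle toward the stud end: exactly where is not measured, the coasters hide it.
- stud_end (a point): Point between the two brass studs, on the base's top face, 59 from the slot's middle (-x). The socket plate is sprung: it gives way by at most 5 downward, at 1.6 N on touch, 5.6 N fully down, rigid beyond; it springs up round a tip that comes over its hole. It does not slide sideways (40 N friction).
- coaster_low: Lowest of three loose square coasters (cork), 50 x 50, 10 thick, with a central square hole of 16 x 16, 35 g. Origin: centre of its underside, 24 above the base's origin. The three lie stacked on the base, off from each other by 5 to 20 and turned up to 0.15 rad from the base's axes.
- coaster_mid: Middle coaster (pale wood), same size, underside 34 above the base's origin.
- coaster_top: Top coaster (cork), same size, underside 44 above the base's origin; top of the stack at 54.
- post: Loose steel post, 93 long, about 80 g, upright in its rest. Origin: its lower tip; z up along it. Shaft 12 diameter, 48 long, the lowest 6 tapering to a flat tip of 6 diameter; brass collar 28 diameter from 48 to 53; round wooden handle 22 diameter from 53 to 93. Fully home the tip is 6 above the base's underside, the collar on the top coaster.
- post_tip (a point): Centre of the post's lower tip (the post's origin).
- post_grip (a point): Middle of the post's handle, 75 above the tip on the axis.
- post_rest: Fixed dark wooden block 44 x 44 x 50 high with a square through hole of 15 x 15 from above in its middle; the post's collar rests on its top. Origin: centre of its underside.
- timer: Bystander: white kitchen timer 62 x 62 x 18. Origin: centre of underside.
- coffee_scoop: Bystander: grey metal coffee scoop 48 x 99 x 32. Origin: centre of underside.
- matchbox: Bystander: red matchbox 62 x 66 x 16. Origin: centre of underside.
Not all that is in view belongs to the job. What is shaped like the coaster_mid but green, red or turquoise is not meant.

How it is judged (in metres and radians):
On the way, in this order (a step that is already met when the one before it is completed fails the run):
1. the three coasters are squared up (centres within 4 mm of each other), the post not yet in them (horizontal distance between coaster_low and coaster_mid below 0.004 m and horizontal distance between each of coaster_mid, coaster_low and coaster_top below 0.004 m and horizontal distance between post and base above 0.06 m), for 0.2 s.
2. the post stands through all three coasters and into the slot (horizontal distance between each of coaster_low, coaster_mid, coaster_top and post below 0.006 m and angle between the z axis of post and the z axis of base, either way round below 0.12 rad and z of post_tip in the frame of base below 0.022 m), for 0.1 s.
At the end, for the whole second after the job is handed in: The post is upright (within 0.12 rad), through all three coasters (centres within 6 mm of its axis), tip at most 8.5 mm above the base's underside, i.e. home in the socket; the coasters lie flat in their order on the base (heights within 2.5 mm), the post is released and at rest (horizontal distance between each of coaster_low, coaster_mid, coaster_top and post below 0.006 m and angle between the z axis of post and the z axis of base, either way round below 0.12 rad and z of post_tip in the frame of base below 0.0085 m and linear speed of post below 0.02 m/s and contact force between the fingers and post below 0.1 N and z of coaster_low in the frame of base between 0.0215 and 0.0265 m and angle between each of coaster_low, coaster_mid, coaster_top's own z axis and vertical below 0.1 rad and z of coaster_mid in the frame of base between 0.0315 and 0.0365 m and z of coaster_top in the frame of base between 0.0415 and 0.0465 m); the robot touches nothing.
It fails at once if the post is forced: more than 25 N on the base or its socket, or on a coaster (contact force between post and base above 25 N or contact force between post and coaster_low above 25 N or contact force between post and coaster_mid above 25 N or contact force between post and coaster_top above 25 N).
It fails at once if a bystander is moved by more than 2 cm (distance of any of timer, coffee_scoop, matchbox from where it was at the start of the episode above 0.02 m).
It also fails if it takes over 64 s, if anything falls off the work surface, if the arm or the gripper's body presses on something with over 40 N, if the wrist force passes 120 N, or if a joint passes its speed limit or range.

## Working session

There is one attempt and no reset: what is moved stays moved. The work goes in short steps, Python scripts to look and compute and a shell command to move; the robot and the scene stay as the last step left them, time stands still between calls to the robot, and variables do not carry over. Pictures are saved under pics/ and viewed, at most 10 in all, crops included, and the job is handed in when it is done.

```bash
ls; mkdir -p pics; python3 - <<'E'
from plant import get_obs, vision
import cv2,numpy as np,json
print(get_obs())
for n in ["scene","top","wrist"]:
    c=vision.capture(n); cv2.imwrite(f"pics/{n}0.png",c["pixels"][:,:,::-1])
    print(n,{k:(np.round(v,4).tolist() if k!="pixels" else 0) for k,v in c.items()})
E
```

```text
pics
{'time': 0.0, 'joint_positions': array([ 1.19800955e+00,  3.42724730e-01,  1.52500990e+00, -3.42651018e-05,
        1.27536233e+00, -1.46004138e-01]), 'dq': array([ 6.41897259e-04, -2.47086817e-04,  8.75815036e-05,  7.56094494e-05,
       -3.30810237e-04, -2.96658271e-04]), 'tau': array([-2.66497394e-03, -4.31242275e+01, -2.44206047e+01,  7.15786382e-02,
        5.60402346e-02, -8.17010391e-05]), 'tool_pos': array([117.88848801, 511.18825764, 226.04638911]), 'tcp_rot': array([-3.14009958e+00, -1.86439013e-04,  2.91481988e+00]), 'contact_force': array([0.08754327, 0.47469192, 0.03978834]), 'moment': array([-0.02434377, -0.01408135,  0.01117359]), 'finger_force': 0.0, 'grip_width': 92.00994889974957}
scene {'pixels': 0, 'vfov': 44.34, 'cx': 271.7097, 'cy': 215.2289, 'dist': [-0.1428, 0.0, 0.0, 0.0, 0.0], 'pose': [[0.5759, 0.4053, -0.71, -62.7142], [-0.8175, 0.2752, -0.506, -489.7537], [-0.0097, 0.8718, 0.4898, 520.9979], [0.0, 0.0, 0.0, 1.0]]}
top {'pixels': 0, 'vfov': 42.2732, 'cx': 281.0282, 'cy': 203.5427, 'dist': [-0.157, 0.0, 0.0, 0.0, 0.0], 'pose': [[0.1438, 0.9681, -0.2052, 379.9632], [-0.9896, 0.1419, -0.0242, -67.9303], [0.0057, 0.2066, 0.9784, 1009.1979], [0.0, 0.0, 0.0, 1.0]]}
wrist {'pixels': 0, 'vfov': 58.1066, 'cx': 280.8205, 'cy': 203.3785, 'dist': [0.0108, 0.0, 0.0, 0.0, 0.0], 'T_tool_cam': [[-0.0006, 0.954, 0.2999, 82.4942], [1.0, 0.0004, 0.0005, 0.0627], [0.0003, 0.2999, -0.954, -157.1151], [0.0, 0.0, 0.0, 1.0]]}
```

View pics/top0.png

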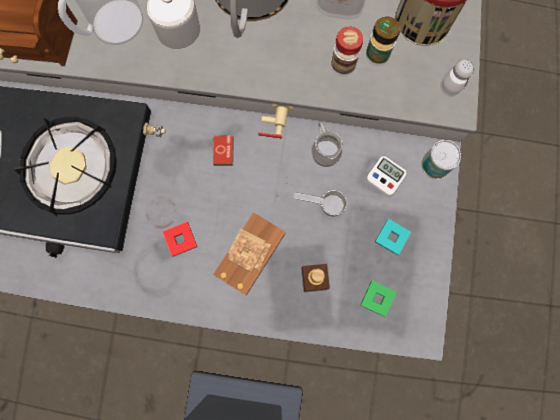

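View pics/scene0.png

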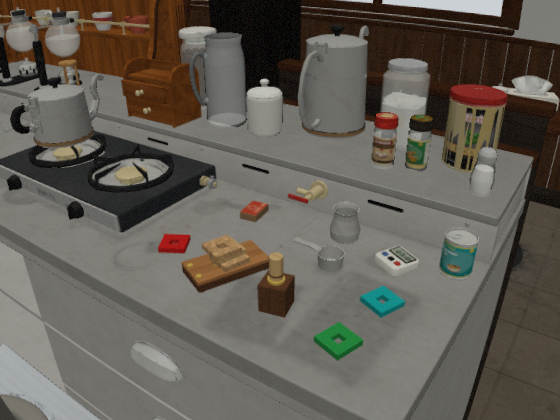

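The top picture shows the caddy at about (250,253) with the stack at (249,250). Its brass studs are at (222,275) and (243,288), so the stud end is lower left, and the post stands in its dark rest at (316,277). Things that could be mistaken for the coaster stack are the red (180,239), turquoise (393,237) and green (378,298) squares. I choose the cork/pale-wood stack on the caddy and will check it in a close-up.

```bash
cat > h.py <<'E'
import numpy as np, cv2
from plant import get_obs, vision
from scipy.spatial.transform import Rotation as R
def T_tool(o=None):
    o=o or get_obs(); T=np.eye(4); T[:3,:3]=R.from_euler('xyz',o["tcp_rot"]).as_matrix(); T[:3,3]=o["tool_pos"]; return T
def cap(n):
    T=T_tool() if n=="wrist" else None
    c=vision.capture(n); h,w=c["pixels"].shape[:2]
    f=h/2/np.tan(np.radians(c["vfov"])/2)
    c["K"]=np.array([[f,0,c["cx"]],[0,f,c["cy"]],[0,0,1.]]); c["D"]=np.array(c["dist"],float)
    c["P"]=T@np.array(c["T_tool_cam"]) if n=="wrist" else np.array(c["pose"])
    return c
def ray(c,uv,z):
    p=cv2.undistortPoints(np.array(uv,float).reshape(-1,1,2),c["K"],c["D"]).reshape(-1,2)
    d=np.c_[p[:,0],-p[:,1],-np.ones(len(p))]@c["P"][:3,:3].T; o=c["P"][:3,3]
    return o+d*((z-o[2])/d[:,2])[:,None]
def proj(c,X):
    q=(np.atleast_2d(X)-c["P"][:3,3])@c["P"][:3,:3]*[1,-1,-1]
    return cv2.projectPoints(q,np.zeros(3),np.zeros(3),c["K"],c["D"])[0].reshape(-1,2)
def totool(X):
    T=T_tool(); return (np.array(X)-T[:3,3])@T[:3,:3]
E
python3 - <<'E'
from h import *
c=cap("top")
for n,uv,z in [("stack",(249,250),54),("studs",(222,275),24),("studs",(243,288),24),("c",(257,214),24),("c",(285,233),24),("c",(245,294),24),("c",(215,262),24),("post",(317,276),93),("rest",(316,278),50),("timer",(386,175),18),("scoop",(322,202),15),("match",(223,150),8),("mug?",(327,148),40),("red",(180,239),5)]: print(n,ray(c,[uv],z)[0].round())
o=get_obs();T=T_tool(o);print(T.round(3)); 
E
```

```text
stack [489.  -0.  54.]
studs [440.  43.  24.]
studs [423.   2.  24.]
c [561.  -3.  24.]
c [533. -59.  24.]
c [413.  -3.  24.]
c [462.  60.  24.]
post [ 458. -123.   93.]
rest [ 457. -124.   50.]
timer [ 672. -233.   18.]
scoop [ 603. -119.   15.]
match [678.  83.   8.]
mug? [ 701. -114.   40.]
red [496. 134.   5.]
[[-9.74000e-01  2.25000e-01 -0.00000e+00  1.17972e+02]
 [ 2.25000e-01  9.74000e-01 -1.00000e-03  5.11343e+02]
 [ 0.00000e+00 -1.00000e-03 -1.00000e+00  2.26327e+02]
 [ 0.00000e+00  0.00000e+00  0.00000e+00  1.00000e+00]]
```

```bash
python3 -m pendant '{"dp":[[-0.06,-0.0485,0],[-0.121,-0.097,0],[-0.181,-0.1455,0],[-0.242,-0.194,0],[-0.302,-0.2425,0],[-0.363,-0.291,0],[-0.423,-0.3395,0],[-0.4836,-0.388,0]],"rotation":[[0,0,0.18],[0,0,0.36],[0,0,0.54],[0,0,0.72],[0,0,0.9],[0,0,1.08],[0,0,1.26],[0,0,1.44]]}'; python3 - <<'E'
from h import *
print(totool([502,24,226]),get_obs()["tcp_rot"])
E
```

```text
time: 1.2
tool_pos: [428.7, 117.1, 226.8]
tcp_rot: [3.141, -0.0, 1.469]
contact_force: [0.6, 1.1, 0.9]
grip_width: 91.9
finger_force: 0.0
[-85.17362295  82.47104971   0.8385193 ] [ 3.14117167e+00 -4.12209757e-04  1.46851460e+00]
```

```bash
python3 -m pendant '{"dp":[[-0.042,0.041,0],[-0.085,0.0825,0],[-0.085,0.0825,0],[-0.085,0.0825,0]],"rotation":[[0,0,0.18],[0,0,0.36],[0,0,0.39],[0,0,0.39]]}'; python3 - <<'E'
from h import *
import pickle
c=cap("wrist"); cv2.imwrite("pics/w1.png",c["pixels"][:,:,::-1]); pickle.dump(c,open("w1.pkl","wb")); print(T_tool().round(3).tolist())
E
```

```text
time: 1.7
tool_pos: [501.0, 26.8, 226.3]
tcp_rot: [-3.14, 0.0, 1.085]
contact_force: [-0.3, 0.7, -0.2]
grip_width: 91.9
finger_force: 0.0
[[0.465, 0.885, -0.001, 500.82], [0.885, -0.465, 0.001, 27.315], [0.0, -0.001, -1.0, 226.516], [0.0, 0.0, 0.0, 1.0]]
```

View pics/w1.png

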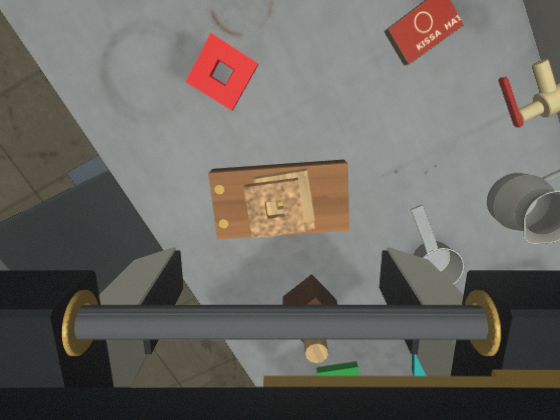

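The wrist view confirms the choice: the cork / pale-wood stack at (278,205) sits on the caddy, with studs at (220,190) and (223,224). The red decoy is separate at (222,72). I'll take one close crop for the corners.

```bash
python3 - <<'E'
import cv2
i=cv2.imread("pics/w1.png")[150:250,200:360]; cv2.imwrite("pics/w1c.png",cv2.resize(i,None,fx=5,fy=5,interpolation=cv2.INTER_CUBIC))
E
```

```text
(no output)
```

View pics/w1c.png

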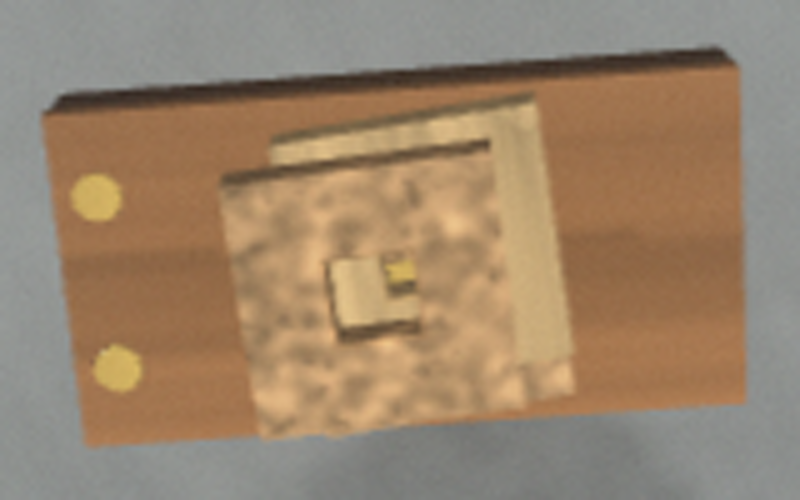

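The crop shows the top-face corners of the base at (45,115), (738,68), (746,402) and (88,445), and the studs at (97,198) and (118,369). The top coaster's corners are at (222,183), (490,150), (527,410) and (262,438). The mid and low coasters stick out to the right.

```bash
python3 - <<'E'
from h import *
import pickle
c=pickle.load(open("w1.pkl","rb"))
f=lambda L:(np.array(L)+.5)/5-.5+[200,150]
B=ray(c,f([(45,115),(738,68),(746,402),(88,445)]),24)[:,:2]
S=ray(c,f([(97,198),(118,369)]),25)[:,:2]
C=ray(c,f([(222,183),(490,150),(527,410),(262,438)]),54)[:,:2]
M=ray(c,f([(537,95),(572,362),(268,135)]),44)[:,:2]
ctr=B.mean(0); d=(B[1]+B[2]-B[0]-B[3]); th=np.arctan2(d[1],d[0])
print(B.round(1),"ctr",ctr,"th",th,"len",[np.linalg.norm(B[i]-B[(i+1)%4]).round(1) for i in range(4)])
sm=S.mean(0); e=S[0]-S[1]; print("studs",sm,"sep",np.linalg.norm(e),"th",np.arctan2(e[1],e[0])-np.pi/2, "mid from studs",sm+59*np.array([np.cos(th),np.sin(th)]))
g=lambda X:(np.array(X)-ctr)@np.array([[np.cos(th),-np.sin(th)],[np.sin(th),np.cos(th)]])
print("top ctr in base",g(C.mean(0)),"corners",g(C).round(1)); print("mid corners",g(M).round(1)); print("low right bottom",g(ray(c,f([(574,393)]),34)[:,:2]))
print("post view", ray(c,[(315,351)],95))
print("TCP in base",g(T_tool()[:2,3]))
E
```

```text
[[437.5  59.7]
 [560.5   5.3]
 [532.9 -58.2]
 [409.5  -3.8]] ctr [485.08117764   0.72430016] th -0.41596600577191367 len [np.float64(134.5), np.float64(69.2), np.float64(134.9), np.float64(69.4)]
studs [430.92502035  24.33206902] sep 35.90148806800062 th -0.4167014958226627 mid from studs [484.89387853   0.49171778]
top ctr in base [-4.85814504  2.77344851] corners [[-30.8  26.5]
 [ 17.7  29.2]
 [ 21.8 -21.2]
 [-28.2 -23.4]]
mid corners [[ 27.2  36.4]
 [ 31.3 -16. ]
 [-22.6  32.4]]
low right bottom [[ 32.03683418 -26.28481506]]
post view [[ 457.18799461 -120.10169934   95.        ]]
TCP in base [ 3.65251278 30.68264962]
```

```bash
cat >> h.py <<'E'
C0=np.array([485.0,0.6]); TH=-0.416
EX=np.array([np.cos(TH),np.sin(TH)]); EY=np.array([-EX[1],EX[0]])
def b2w(x,y,z): return np.r_[C0+x*EX+y*EY,z]
def inb():
    o=get_obs(); p=o["tool_pos"][:2]-C0; return np.r_[p@EX,p@EY,o["tool_pos"][2]].round(2), o["tcp_rot"].round(3), o["contact_force"].round(2)
def go(x,y,z,yaw):
    T=T_tool(); o=get_obs(); print("dp mm",totool(b2w(x,y,z)).round(1),"rotz",-((yaw-o["tcp_rot"][2]+np.pi)%(2*np.pi)-np.pi).round(4), "tilt", np.round(T[:2,2],4))
E
python3 -c "
from h import *
go(0,4,27,1.155)"
```

```text
dp mm [-27.   -1.6 199.5] rotz -0.0682 tilt [-0.001   0.0005]
```

```bash
python3 -m pendant '{"dp":[[-0.027,-0.0016,0.02],[-0.027,-0.0016,0.07],[-0.027,-0.0016,0.12],[-0.027,-0.0016,0.16],[-0.027,-0.0016,0.18],[-0.027,-0.0016,0.19],[-0.027,-0.0016,0.19]],"rotation":[[0,0,-0.068],[0,0,-0.068],[0,0,-0.068],[0,0,-0.068],[0,0,-0.068],[0,0,-0.068],[0,0,-0.068]]}' 0.0918; python3 -c "
from h import *
print(inb())
go(0,4,27,1.155)"
```

```text
time: 2.62
tool_pos: [487.4, 4.1, 36.9]
tcp_rot: [-3.141, -0.0, 1.155]
contact_force: [0.4, -0.4, 0.3]
grip_width: 91.9
finger_force: 0.0
(array([ 0.73,  4.2 , 36.87]), array([-3.141, -0.   ,  1.155]), array([ 0.39, -0.38,  0.34]))
dp mm [-0.2 -0.7  9.9] rotz -0.0005 tilt [-0.0003  0.0002]
```

```bash
python3 -m pendant '{"dp":[[0,0,0.006],[0,0,0.0095],[0,0,0.0095]],"rotation":[[0,0,0],[0,0,0],[0,0,0]]}' && python3 -m pendant '{"dp":[[0,0,0],[0,0,0],[0,0,0],[0,0,0],[0,0,0],[0,0,0],[0,0,0],[0,0,0]],"rotation":[[0,0,0],[0,0,0],[0,0,0],[0,0,0],[0,0,0],[0,0,0],[0,0,0],[0,0,0]]}' 0.045; python3 -c "
from h import *
print(inb())"
```

```text
time: 3.0
tool_pos: [487.6, 3.3, 27.2]
tcp_rot: [3.142, -0.0, 1.153]
contact_force: [-0.7, 0.8, -0.0]
grip_width: 92.5
finger_force: 0.0
time: 4.0
tool_pos: [487.8, 3.3, 27.3]
tcp_rot: [3.141, -0.0, 1.153]
contact_force: [0.4, -1.1, -0.1]
grip_width: 50.8
finger_force: 29.0
(array([ 1.42,  3.61, 27.27]), array([ 3.141, -0.   ,  1.153]), array([ 0.44, -1.08, -0.08]))
```

```bash
python3 -m pendant '{"dp":[[0,-0.004,0],[0,-0.009,0],[0,-0.0134,0],[0,-0.0134,0]],"rotation":[[0,0,0],[0,0,0],[0,0,0],[0,0,0]]}' && python3 -c "
from h import *
print(inb())" && python3 -m pendant '{"dp":[[0,0,0],[0,0,0],[0,0,0],[0,0,-0.025],[0,0,-0.045]],"rotation":[[0,0,0],[0,0,0],[0,0,0],[0,0,0],[0,0,0]]}' 0.0918;  python3 -m pendant '{"dp":[[0,0,0],[0,0,0],[0,0,0],[0,0,0],[0,0,0],[0,0,0],[0,0,0],[0,0,0]],"rotation":[[0,0,-0.18],[0,0,-0.36],[0,0,-0.54],[0,0,-0.72],[0,0,-0.9],[0,0,-1.08],[0,0,-1.26],[0,0,-1.44]]}'; python3 -c "
from h import *
print(inb()); go(-12,0,45,2.726)"
```

```text
time: 4.5
tool_pos: [474.5, 9.2, 27.2]
tcp_rot: [-3.14, 0.0, 1.153]
contact_force: [-2.0, 2.0, 3.5]
grip_width: 50.8
finger_force: 29.0
(array([-13.03,   3.62,  27.24]), array([-3.14 ,  0.   ,  1.153]), array([-2.05,  1.97,  3.47]))
time: 5.12
tool_pos: [475.4, 8.8, 72.7]
tcp_rot: [-3.141, -0.0, 1.153]
contact_force: [0.6, -0.2, -0.8]
grip_width: 91.1
finger_force: 0.0
time: 6.12
tool_pos: [475.3, 8.8, 72.1]
tcp_rot: [3.142, -0.0, 2.599]
contact_force: [0.2, 0.6, 0.4]
grip_width: 92.4
finger_force: 0.0
(array([-12.14,   3.56,  72.12]), array([ 3.142, -0.   ,  2.599]), array([0.16, 0.55, 0.38]))
dp mm [-0.6 -3.5 27.1] rotz -0.1273 tilt [-0.0002  0.0001]
```

```bash
python3 -m pendant '{"dp":[[-0.0006,-0.0035,0],[-0.0006,-0.0035,0.02],[-0.0006,-0.0035,0.038],[-0.0006,-0.0035,0.045],[-0.0006,-0.0035,0.045]],"rotation":[[0,0,-0.127],[0,0,-0.127],[0,0,-0.127],[0,0,-0.127],[0,0,-0.127]]}' && python3 -m pendant '{"dp":[[0,0,0],[0,0,0],[0,0,0],[0,0,0],[0,0,0],[0,0,0],[0,0,0],[0,0,0]],"rotation":[[0,0,0],[0,0,0],[0,0,0],[0,0,0],[0,0,0],[0,0,0],[0,0,0],[0,0,0]]}' 0.045; python3 -c "
from h import *
print(inb())"
```

```text
time: 6.75
tool_pos: [473.9, 5.5, 27.0]
tcp_rot: [-3.141, -0.001, 2.72]
contact_force: [0.1, -0.1, -0.6]
grip_width: 92.0
finger_force: 0.0
time: 7.75
tool_pos: [474.0, 5.4, 27.4]
tcp_rot: [-3.141, 0.0, 2.72]
contact_force: [-2.0, -2.8, 5.7]
grip_width: 49.8
finger_force: 29.9
(array([-11.98,  -0.09,  27.41]), array([-3.141,  0.   ,  2.72 ]), array([-2.  , -2.79,  5.68]))
```

```bash
python3 -m pendant '{"dp":[[0,0,0],[0,0,0],[0,0,0],[0,0,-0.025],[0,0,-0.045]],"rotation":[[0,0,0],[0,0,0],[0,0,0],[0,0,0],[0,0,0]]}' 0.0918;  python3 -m pendant '{"dp":[[0,0,0],[0,0,0],[0,0,0],[0,0,0],[0,0,0],[0,0,0],[0,0,0],[0,0,0]],"rotation":[[0,0,0.18],[0,0,0.36],[0,0,0.54],[0,0,0.72],[0,0,0.9],[0,0,1.08],[0,0,1.26],[0,0,1.44]]}'; python3 -c "
from h import *
print(inb()); go(-12,0,27,1.155)"
```

```text
time: 8.38
tool_pos: [474.0, 5.6, 72.7]
tcp_rot: [3.141, -0.0, 2.72]
contact_force: [0.7, 0.7, -0.1]
grip_width: 90.8
finger_force: 0.0
time: 9.38
tool_pos: [474.0, 5.6, 72.1]
tcp_rot: [-3.141, -0.0, 1.274]
contact_force: [-0.1, 1.2, -0.0]
grip_width: 91.6
finger_force: 0.0
(array([-12.08,   0.14,  72.07]), array([-3.141, -0.   ,  1.274]), array([-0.11,  1.19, -0.  ]))
dp mm [-0.2  0.1 45.1] rotz 0.1189 tilt [-0.0001  0.0002]
```

```bash
python3 -m pendant '{"dp":[[0,0,0],[0,0,0.02],[0,0,0.038],[0,0,0.045],[0,0,0.045]],"rotation":[[0,0,0.119],[0,0,0.119],[0,0,0.119],[0,0,0.119],[0,0,0.119]]}' && python3 -m pendant '{"dp":[[0,0,0],[0,0,0],[0,0,0],[0,0,0],[0,0,0],[0,0,0],[0,0,0],[0,0,0]],"rotation":[[0,0,0],[0,0,0],[0,0,0],[0,0,0],[0,0,0],[0,0,0],[0,0,0],[0,0,0]]}' 0.045; python3 -c "
from h import *
print(inb())"; python3 -m pendant '{"dp":[[0,0,0],[0,0,0],[0,0,0],[0,0,-0.025],[0,0,-0.08],[0.01,0,-0.13],[0.02,0,-0.15],[0.02,0,-0.15]],"rotation":[[0,0,0],[0,0,0],[0,0,0],[0,0,0],[0,0,0],[0,0,0],[0,0,0],[0,0,0]]}' 0.0918; python3 - <<'E'
from h import *
import pickle
print(inb())
c=cap("wrist"); pickle.dump(c,open("w2.pkl","wb"))
u,v=proj(c,b2w(0,0,24))[0].astype(int); print(u,v)
i=c["pixels"][v-50:v+50,u-80:u+80,::-1]; cv2.imwrite("pics/w2c.png",cv2.resize(i,None,fx=5,fy=5,interpolation=cv2.INTER_CUBIC))
E
```

```text
time: 10.0
tool_pos: [473.9, 5.6, 27.0]
tcp_rot: [-3.141, 0.0, 1.161]
contact_force: [0.7, 0.9, -0.7]
grip_width: 91.7
finger_force: 0.0
time: 11.0
tool_pos: [474.1, 5.5, 27.3]
tcp_rot: [3.142, -0.0, 1.161]
contact_force: [-1.3, 0.9, 3.6]
grip_width: 49.7
finger_force: 29.6
(array([-11.97,   0.09,  27.31]), array([ 3.142, -0.   ,  1.161]), array([-1.29,  0.86,  3.58]))
time: 12.0
tool_pos: [483.0, 24.1, 178.5]
tcp_rot: [3.138, -0.001, 1.162]
contact_force: [-0.7, 0.0, -0.5]
grip_width: 91.8
finger_force: 0.0
(array([-11.36,  20.67, 178.48]), array([ 3.138e+00, -1.000e-03,  1.162e+00]), array([-0.72,  0.01, -0.54]))
294 207
```

View pics/w2c.png

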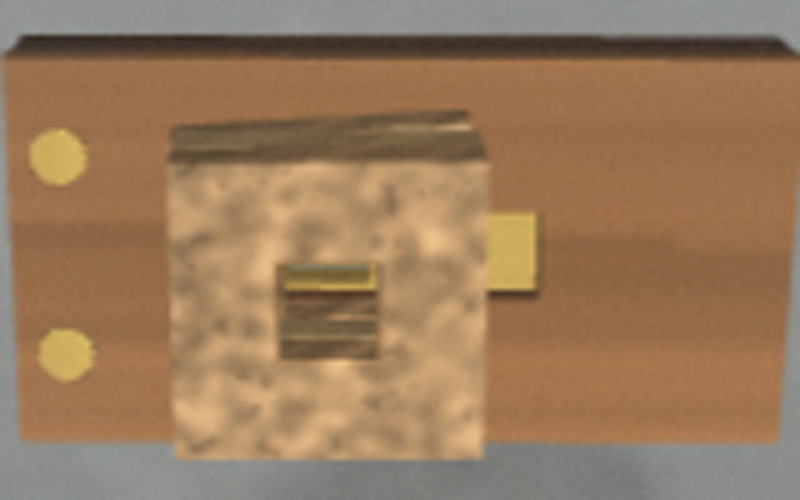

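The stack is now square: the top coaster's corners are at (168,160), (487,160), (484,458) and (176,458), and its hole spans (280–378, 265–358). The slot's right end is in view at x=537, with its edges at y=212 and 292. The studs are at (58,157) and (66,354). The lowest coaster looks slightly turned but centred. Next I compare the camera's stack centre with the gripper's.

```bash
python3 - <<'E'
from h import *
import pickle
c=pickle.load(open("w2.pkl","rb"))
u0=np.array([294-80,207-50])
f=lambda L:(np.array(L)+.5)/5-.5+u0
g=lambda X:np.c_[(X[:,:2]-C0)@EX,(X[:,:2]-C0)@EY].round(2)
C=g(ray(c,f([(168,160),(487,160),(484,458),(176,458)]),54)); print("top corners",C.tolist(),C.mean(0))
h=g(ray(c,f([(280,265),(378,265),(379,358),(281,358)]),54)); print("hole",h.mean(0))
print("base corners",(B:=g(ray(c,f([(5,58),(803,55),(779,441),(20,441)]),24))).tolist(),B.mean(0))
print("studs",g(ray(c,f([(58,157),(66,354)]),24.5)).mean(0),"slot +x end",g(ray(c,f([(537,212)]),24)),g(ray(c,f([(536,292)]),24)))
low=g(ray(c,f([(175,127),(468,110)]),24)); print("low back?",low.tolist(), g(ray(c,f([(175,127),(468,110)]),34)).tolist())
# scenes for post
t=cap("top"); s=cap("scene")
for k in (t,s): print("post grip/ rest",proj(k,[[457,-122,95],[457,-122,50]]).round(1).tolist())
cv2.imwrite("pics/t3.png",cv2.resize(t["pixels"][245:310,285:350,::-1],None,fx=6,fy=6,interpolation=cv2.INTER_CUBIC))
E
```

```text
top corners [[-37.93, 25.34], [11.28, 25.6], [12.31, -24.44], [-37.64, -24.68]] [-12.995   0.455]
hole [-12.89   0.6 ]
base corners [[-67.5, 34.76], [66.42, 36.01], [67.76, -34.3], [-68.02, -34.96]] [-0.335   0.3775]
studs [-59.165  -0.17 ] slot +x end [[22.82  8.26]] [[23.2  -6.32]]
low back? [[-39.23, 23.0], [10.44, 26.24]] [[-38.4, 25.53], [9.67, 28.66]]
post grip/ rest [[316.4, 276.2], [314.6, 278.1]]
post grip/ rest [[273.6, 255.4], [273.8, 279.8]]
```

```bash
python3 -c "
from h import *
go(23.5,-92,195,1.155)"
```

```text
dp mm [-111.7   35.7  -19.2] rotz 0.0057 tilt [-0.0027  0.0002]
```

View pics/t3.png

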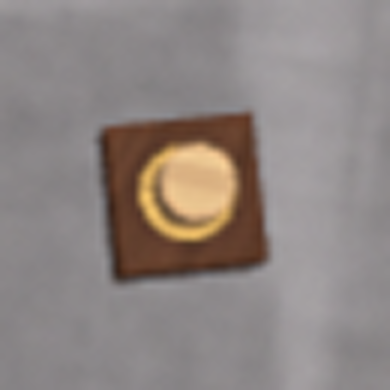

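The crop shows the post's handle top at (200,182) above its brass collar (189,192), upright in the middle of the dark rest.

```bash
python3 -m pendant '{"dp":[[-0.04,0.012,-0.01],[-0.08,0.025,-0.019],[-0.1117,0.0357,-0.019],[-0.1117,0.0357,-0.019],[-0.1117,0.0357,-0.019]],"rotation":[[0,0,0],[0,0,0],[0,0,0],[0,0,0],[0,0,0]]}'; python3 - <<'E'
from h import *
import pickle
print(inb())
c=cap("wrist"); t=cap("top"); pickle.dump(c,open("w3.pkl","wb"))
u,v=proj(c,[457,-121,70])[0].astype(int); print(u,v)
i=c["pixels"][v-50:v+50,u-60:u+60,::-1]; cv2.imwrite("pics/w3c.png",cv2.resize(i,None,fx=5,fy=5,interpolation=cv2.INTER_CUBIC))
print("top:",ray(t,[(318.3,275.3)],95),ray(t,[(316.5,277)],55))
E
```

```text
time: 12.78
tool_pos: [469.6, -92.5, 195.1]
tcp_rot: [-3.139, -0.0, 1.16]
contact_force: [-0.4, 0.3, -0.3]
grip_width: 92.2
finger_force: 0.0
(array([ 23.55, -91.4 , 195.1 ]), array([-3.139, -0.   ,  1.16 ]), array([-0.38,  0.3 , -0.26]))
282 231
top: [[ 458.89024105 -125.01135305   95.        ]] [[ 458.9442329  -124.77591105   55.        ]]
```

View pics/w3c.png

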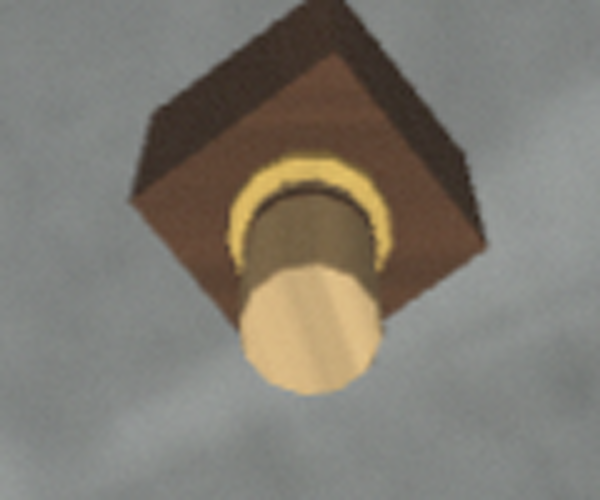

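The handle's top face is centred at crop (311,329). The collar spans x 228–393 with its top at y=155.

```bash
python3 - <<'E'
from h import *
import pickle
c=pickle.load(open("w3.pkl","rb"))
f=lambda L:(np.array(L)+.5)/5-.5+[222,181]
g=lambda X:np.c_[(X[:,:2]-C0)@EX,(X[:,:2]-C0)@EY].round(2)
p=ray(c,f([(311,329)]),95); print(p,g(p))
print("collar",g(ray(c,f([(228,235),(393,240),(311,155)]),55)))
go(*(g(p)[0]+[0.8,-0.4]),160,2.726)
E
```

```text
[[ 457.27712743 -123.07174551   95.        ]] [[  24.62 -124.33]]
collar [[  10.86 -124.98]
 [  38.64 -125.72]
 [  24.73 -110.7 ]]
dp mm [-33.9   1.6  35.5] rotz -1.5644 tilt [-0.0013  0.0008]
```

```bash
python3 -m pendant '{"dp":[[-0.02,0.001,0],[-0.0339,0.0016,0],[-0.0339,0.0016,0],[-0.0339,0.0016,0],[-0.0339,0.0016,0],[-0.0339,0.0016,0.01],[-0.0339,0.0016,0.02],[-0.0339,0.0016,0.03]],"rotation":[[0,0,-0.18],[0,0,-0.36],[0,0,-0.54],[0,0,-0.72],[0,0,-0.9],[0,0,-1.08],[0,0,-1.26],[0,0,-1.44]]}'; python3 -c "
from h import *
print(inb()); go(25.4,-124.7,58,2.726)"
```

```text
time: 13.88
tool_pos: [458.2, -123.5, 165.7]
tcp_rot: [3.141, -0.0, 2.608]
contact_force: [-0.8, 0.4, -1.1]
grip_width: 91.7
finger_force: 0.0
(array([  25.69, -124.36,  165.69]), array([ 3.141, -0.   ,  2.608]), array([-0.82,  0.4 , -1.07]))
dp mm [  0.2  -0.4 107.7] rotz -0.1177 tilt [-0.0003  0.0003]
```

```bash
python3 -m pendant '{"dp":[[0,0,0.03],[0,0,0.07],[0,0,0.095],[0,0,0.107],[0,0,0.107]],"rotation":[[0,0,-0.118],[0,0,-0.118],[0,0,-0.118],[0,0,-0.118],[0,0,-0.118]]}'; python3 -m pendant '{"dp":[[0,0,0],[0,0,0],[0,0,0],[0,0,0],[0,0,0],[0,0,0],[0,0,0],[0,0,0]],"rotation":[[0,0,0],[0,0,0],[0,0,0],[0,0,0],[0,0,0],[0,0,0],[0,0,0],[0,0,0]]}' 0.022; python3 -c "
from h import *
print(inb())"
```

```text
time: 14.5
tool_pos: [458.1, -124.0, 58.9]
tcp_rot: [3.141, -0.001, 2.72]
contact_force: [0.8, 0.3, 0.2]
grip_width: 92.0
finger_force: 0.0
time: 15.5
tool_pos: [458.2, -124.5, 59.2]
tcp_rot: [3.141, -0.0, 2.719]
contact_force: [0.6, 0.9, -0.7]
grip_width: 22.7
finger_force: 0.3
(array([  26.04, -125.29,   59.17]), array([ 3.141, -0.   ,  2.719]), array([ 0.61,  0.88, -0.73]))
```

```bash
python3 -m pendant '{"dp":[[0,0,0],[0,0,0],[0,0,0],[0,0,0],[0,0,0],[0,0,0],[0,0,0],[0,0,0]],"rotation":[[0,0,0],[0,0,0],[0,0,0.18],[0,0,0.36],[0,0,0.54],[0,0,0.72],[0,0,0.9],[0,0,1.08]]}' 0.07;python3 -m pendant '{"dp":[[0,0,0],[0,0,0],[0,0,0],[0,0,0]],"rotation":[[0,0,0.18],[0,0,0.36],[0,0,0.484],[0,0,0.484]]}';  python3 -c "
from h import *
print(inb()); go(25.4,-125.1,58.5,1.155)"
```

```text
time: 16.5
tool_pos: [458.2, -124.6, 59.2]
tcp_rot: [-3.142, -0.0, 1.633]
contact_force: [0.5, 1.2, -0.8]
grip_width: 70.0
finger_force: 0.0
time: 17.0
tool_pos: [458.2, -124.6, 59.2]
tcp_rot: [3.142, -0.0, 1.156]
contact_force: [-0.4, 0.0, -1.1]
grip_width: 70.2
finger_force: 0.0
(array([  26.09, -125.31,   59.2 ]), array([ 3.142, -0.   ,  1.156]), array([-0.42,  0.01, -1.06]))
dp mm [ 0.2 -0.7  0.7] rotz 0.0009 tilt [0.0001 0.0001]
```

Grip firmly (after a 0.5 mm centring shift), then lift.

```bash
python3 -m pendant '{"dp":[[0,-0.0006,0],[0,-0.0006,0],[0,-0.0006,0],[0,-0.0006,0],[0,-0.0006,0],[0,-0.0006,0],[0,-0.0006,0],[0,-0.0006,0]],"rotation":[[0,0,0],[0,0,0],[0,0,0],[0,0,0],[0,0,0],[0,0,0],[0,0,0],[0,0,0]]}' 0.015; python3 -c "
from h import *
print(inb())"; python3 -m pendant '{"dp":[[0,0,-0.005],[0,0,-0.02],[0,0,-0.04],[0,0,-0.06],[0,0,-0.07],[0,0,-0.07]],"rotation":[[0,0,0],[0,0,0],[0,0,0],[0,0,0],[0,0,0],[0,0,0]]}';python3 -c "
from h import *
print(inb());go(-12,0,129,1.155)"
```

```text
time: 18.0
tool_pos: [457.7, -124.3, 59.2]
tcp_rot: [3.141, -0.0, 1.155]
contact_force: [0.4, -1.5, -0.3]
grip_width: 21.3
finger_force: 30.0
(array([  25.52, -125.32,   59.21]), array([ 3.141, -0.   ,  1.155]), array([ 0.4 , -1.49, -0.28]))
time: 18.75
tool_pos: [457.9, -124.4, 129.7]
tcp_rot: [3.14, -0.0, 1.155]
contact_force: [-0.0, -0.5, -0.1]
grip_width: 21.8
finger_force: 30.0
(array([  25.76, -125.29,  129.67]), array([ 3.14 , -0.   ,  1.155]), array([-0.01, -0.48, -0.06]))
dp mm [125.3 -37.7   0.6] rotz -0.0001 tilt [ 0.0012 -0.0005]
```

```bash
python3 -m pendant '{"dp":[[0.03,-0.01,0],[0.07,-0.021,0],[0.105,-0.032,0],[0.1253,-0.0377,0],[0.1253,-0.0377,0],[0.1253,-0.0377,0]],"rotation":[[0,0,0],[0,0,0],[0,0,0],[0,0,0],[0,0,0],[0,0,0]]}'; python3 - <<'E'
from h import *
print(inb()); go(-12,0,114,1.155)
s=cap("scene"); w=cap("wrist")
u,v=proj(s,b2w(-12,0,70))[0]; print("exp tip",proj(s,b2w(-12,0,72.5)).round(1),proj(s,b2w(-12,0,54)).round(1))
u,v=int(u),int(v)
a=cv2.resize(s["pixels"][v-50:v+40,u-45:u+45,::-1],(450,450),interpolation=cv2.INTER_CUBIC)
u2,v2=proj(w,b2w(-12,0,54))[0].astype(int);print("w",u2,v2)
print((u-45,v-50))
b=cv2.resize(w["pixels"][v2-70:v2+40,u2-43:u2+43,::-1],(344,440),interpolation=cv2.INTER_CUBIC)
o=np.zeros((450,800,3),np.uint8);o[:,:450]=a;o[:b.shape[0],455:455+b.shape[1]]=b;cv2.imwrite("pics/s4.png",o)
E
```

```text
time: 19.5
tool_pos: [473.5, 5.1, 128.7]
tcp_rot: [-3.141, 0.0, 1.155]
contact_force: [-0.5, -0.6, -0.1]
grip_width: 21.2
finger_force: 30.0
(array([-12.36,  -0.54, 128.67]), array([-3.141,  0.   ,  1.155]), array([-0.47, -0.59, -0.08]))
dp mm [ 0.5  0.4 14.7] rotz -0.0002 tilt [-0.001 -0.   ]
exp tip [[216.5 237.7]] [[217.2 247.1]]
w 282 214
(171, 188)
```

View pics/s4.png

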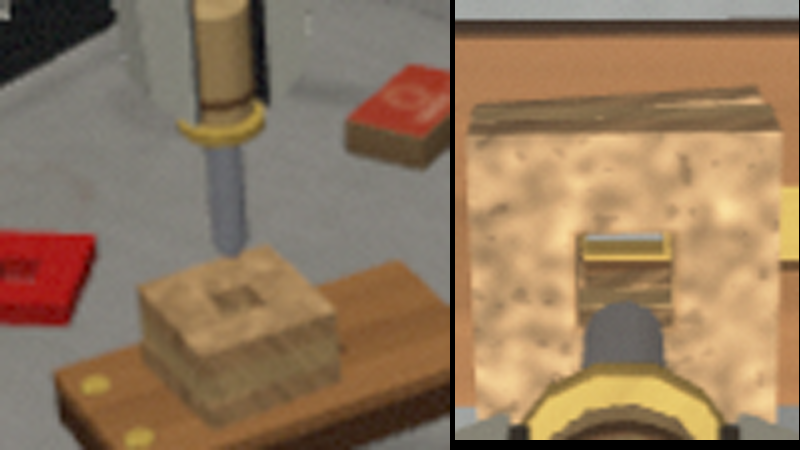

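The left panel shows the post upright, with its tip at (229,252) over the stack. The right panel shows the tip centred on the hole in x (623 against 624). Through the hole I can see the socket opening (grey strip at x 585–663), centred at the same x, so the socket lies under the stack's hole.

```bash
python3 -m pendant '{"dp":[[0.0004,0.0002,0.006],[0.0004,0.0002,0.012],[0.0004,0.0002,0.018],[0.0004,0.0002,0.022],[0.0004,0.0002,0.026],[0.0004,0.0002,0.03],[0.0004,0.0002,0.03]],"rotation":[[0,0,0],[0,0,0],[0,0,0],[0,0,0],[0,0,0],[0,0,0],[0,0,0]]}'; python3 -c "
from h import *
print(inb())"; python3 -m pendant '{"dp":[[0,0,0.004],[0,0,0.008],[0,0,0.012],[0,0,0.015],[0,0,0.018],[0,0,0.018]],"rotation":[[0,0,0],[0,0,0],[0,0,0],[0,0,0],[0,0,0],[0,0,0]]}'; python3 -c "
from h import *
print(inb())"
```

```text
time: 20.48
tool_pos: [474.0, 5.9, 98.9]
tcp_rot: [-3.141, 0.0, 1.155]
contact_force: [-0.4, 0.0, -1.3]
grip_width: 21.4
finger_force: 30.0
(array([-12.22,   0.36,  98.92]), array([-3.141,  0.   ,  1.155]), array([-0.35,  0.02, -1.31]))
time: 21.22
tool_pos: [474.0, 5.8, 81.0]
tcp_rot: [-3.141, 0.0, 1.155]
contact_force: [0.9, 0.1, -0.5]
grip_width: 21.6
finger_force: 30.0
(array([-12.15,   0.33,  80.99]), array([-3.141,  0.   ,  1.155]), array([ 0.93,  0.1 , -0.5 ]))
```

```bash
python3 -m pendant '{"dp":[[0,0,0.002],[0,0,0.004],[0,0,0.006],[0,0,0.006]],"rotation":[[0,0,0],[0,0,0],[0,0,0],[0,0,0]]}'|sed -n '2p;4p'; python3 -m pendant '{"dp":[[0,0,0.001],[0,0,0.002],[0,0,0.002]],"rotation":[[0,0,0],[0,0,0],[0,0,0]]}'|sed -n '2p;4p'; python3 -m pendant '{"dp":[[0,0,0.001],[0,0,0.0015],[0,0,0.0015]],"rotation":[[0,0,0],[0,0,0],[0,0,0]]}'|sed -n '2p;4p'
```

```text
tool_pos: [474.1, 5.8, 75.0]
contact_force: [0.1, -0.4, -0.1]
tool_pos: [474.1, 5.8, 73.2]
contact_force: [0.5, 0.6, -0.9]
tool_pos: [474.1, 5.8, 71.7]
contact_force: [0.5, -0.6, -0.3]
```

The tip is about 2.5 mm below the plate's top with no plate force, so it is in the socket. I go on gently.

```bash
for i in 1; do python3 -m pendant '{"dp":[[0,0,0.001],[0,0,0.002],[0,0,0.003],[0,0,0.003]],"rotation":[[0,0,0],[0,0,0],[0,0,0],[0,0,0]]}'|sed -n '2p;4p'; done; python3 -m pendant '{"dp":[[0,0,0.001],[0,0,0.002],[0,0,0.003],[0,0,0.003]],"rotation":[[0,0,0],[0,0,0],[0,0,0],[0,0,0]]}'|sed -n '2p;4p'
```

```text
tool_pos: [474.1, 5.8, 68.6]
contact_force: [-0.7, -0.4, -0.9]
tool_pos: [474.1, 5.8, 65.6]
contact_force: [-0.3, -0.3, -0.6]
```

```bash
python3 -m pendant '{"dp":[[0,0,0.0005],[0,0,0.001],[0,0,0.0015],[0,0,0.0015]],"rotation":[[0,0,0],[0,0,0],[0,0,0],[0,0,0]]}'|sed -n '2p;4p'; python3 -m pendant '{"dp":[[0,0,0.0003],[0,0,0.0006],[0,0,0.0006]],"rotation":[[0,0,0],[0,0,0],[0,0,0]]}'|sed -n '2p;4p'
```

```text
tool_pos: [474.1, 5.8, 64.2]
contact_force: [-0.2, 0.8, -0.0]
tool_pos: [474.1, 5.8, 63.6]
contact_force: [0.3, -1.2, -0.7]
```

```bash
python3 -m pendant '{"dp":[[0,0,0.0003],[0,0,0.0006],[0,0,0.0006]],"rotation":[[0,0,0],[0,0,0],[0,0,0]]}'|sed -n '2p;4p'; python3 - <<'E'
from h import *
s=cap("scene"); u,v=proj(s,b2w(-12,0,60))[0].astype(int); print(proj(s,b2w(-12,0,54)),u-40,v-55)
cv2.imwrite("pics/s5.png",cv2.resize(s["pixels"][v-55:v+35,u-40:u+50,::-1],(540,540),interpolation=cv2.INTER_CUBIC))
E
```

```text
tool_pos: [474.2, 5.8, 63.2]
contact_force: [-0.3, 0.4, 2.0]
[[217.22837835 247.07545678]] 177 189
```

View pics/s5.png

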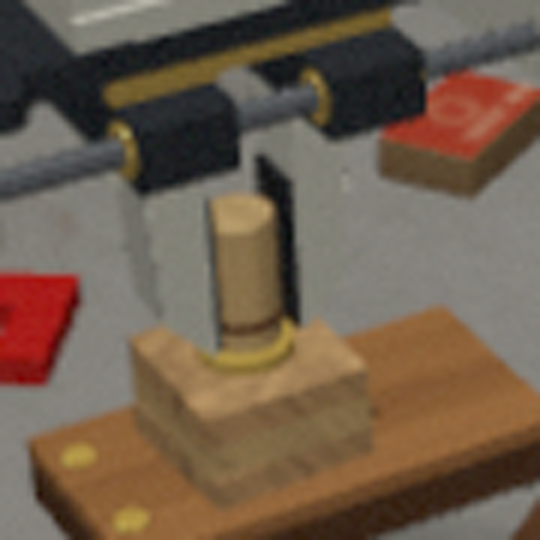

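The collar now sits on the top coaster at about (250,350), with roughly 2 N contact and the stack flat. I release and withdraw upward.

```bash
python3 -m pendant '{"dp":[[0,0,0],[0,0,0],[0,0,0],[0,0,0],[0,0,0],[0,0,-0.03],[0,0,-0.08],[0,0,-0.13]],"rotation":[[0,0,0],[0,0,0],[0,0,0],[0,0,0],[0,0,0],[0,0,0],[0,0,0],[0,0,0]]}' 0.07; python3 -m pendant '{"dp":[[0.02,0,-0.02],[0.02,0,-0.02],[0.02,0,-0.02],[0.02,0,-0.02]],"rotation":[[0,0,0],[0,0,0],[0,0,0],[0,0,0]]}'; python3 - <<'E'
from h import *
s=cap("scene"); u,v=217,235; w=cap("wrist")
a=cv2.resize(s["pixels"][v-45:v+45,u-45:u+45,::-1],(400,400),interpolation=cv2.INTER_CUBIC)
u2,v2=proj(w,b2w(-12,0,54))[0].astype(int);print(u2,v2,proj(w,b2w(-12,0,99)))
b=cv2.resize(w["pixels"][v2-50:v2+50,u2-50:u2+50,::-1],(400,400),interpolation=cv2.INTER_CUBIC)
cv2.imwrite("pics/f.png",np.hstack([a,b]))
E
```

```text
time: 25.78
tool_pos: [473.8, 5.8, 194.3]
tcp_rot: [-3.141, 0.0, 1.155]
contact_force: [1.2, -0.1, -0.2]
grip_width: 70.0
finger_force: 0.0
time: 26.28
tool_pos: [481.4, 23.8, 211.7]
tcp_rot: [-3.139, 0.001, 1.154]
contact_force: [-0.0, 0.0, 0.0]
grip_width: 69.9
finger_force: 0.0
283 205 [[283.24889755 223.52961981]]
```

View pics/f.png

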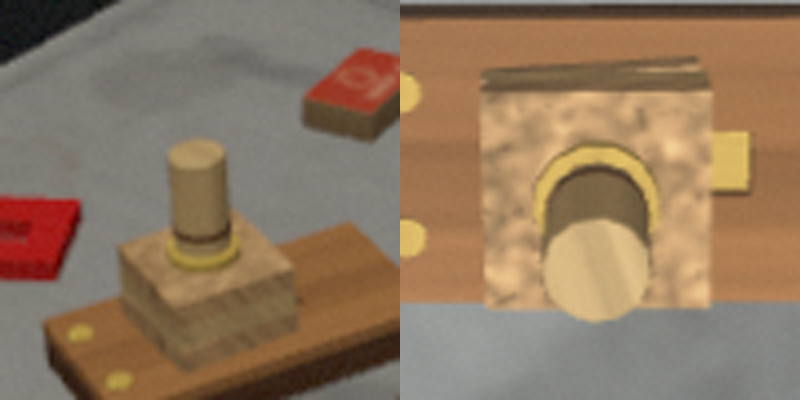

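The post stands upright and released, with its collar on the squared stack: at (203,250) in the left panel and centred at (597,200) in the right.

```bash
python3 -c "
from plant import workorder
print(workorder.close_job())"
```

```text
the job is handed in; nothing more can be done
None
```

The coasters are squared up and the post is released with its collar down on the top coaster; I handed the job in at about 26 s of the 64 s allowed, and the hand-in returned no verdict.

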